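# Press a label holder home behind the bench shelf's lip

## Robot

A 6-joint arm with a two-finger parallel gripper is mounted at the origin on the work surface. World frame = base frame: x ahead of the robot, y to its left, z up, the work surface at z = 0. Lengths are in m, angles in degrees, forces in N, time in s.
With the tool pointing down it reaches from about 0.35 to 0.875 m from the base axis. Payload 4.2 kg.
Tool frame: the origin (TCP) lies midway between the tips of the shut fingers; the grasp point (between the pads) lies 19 mm behind it (r.pinch_z is the distance from the TCP to the grasp point, in m); z points along the fingers, y is the line along which they close (so a half turn about z gives the same grasp; the last joint's range is limited). The gripper opens to 87 mm and grips with 3 to 60 N. Pads are 19 mm wide; open, the fingers measure 117 mm over their backs; the gripper's body (75 mm by 190 mm) begins 51 mm behind the grasp point.
Start: joints at [90.275, 22.042, 0.453, 0, -68.411, -14.817], TCP at [0.157, 0.605, 0.223] pointing down, gripper open.
Joint ranges: [-179.83, 179.83], [-69.29, 118.12], [-61.27, 80.66], [-181.25, 117.63], [-171.15, -9.14], [-177.46, 177.46]. Speed limits (degrees/s): [159.86, 159.86, 180, 180, 180, 180].

## Interface

Orientations are given as a 3x3 rotation matrix whose columns are the frame's x, y, z axes.
In Python, from station import r, imaging, models gives the robot as it stands. The module is installed in compiled form; this text tells all that it offers.
- The arm moves only by the tool apply_moves, never from a script. Its argument "moves" is a list of rows, each a list of 2 entries, a list of its own where there are three numbers: the shift along the tool's x, y, z in m, then the turn about the tool's z in degrees. A call has 1 to 5 rows; each row shifts and turns the commanded pose from where the row before left it, along the tool's axes as they then stand; what a row does not reach is not made up. A row lasts 1/12 s, in which the tool goes at most 41.7 mm and 7.16 degrees, less where a joint would pass 70% of its speed; a pose out of reach is approached as far as the arm can. A call is refused whole if a number of a shift passes 0.0417 or a number of a turn 7.16, either way. A call with a gripper value outside its range is refused whole. "hand" is the finger opening in m, from 0 to 0.087, set as the call begins (left out, the last holds). The fingers move at their own pace and stop on an object; the grip force is fixed at half the most. Time passes only in rows, so rows that do not move let the fingers close. It gives the time, the measured TCP pose, the force, the opening and the grip force at its end, in the units of the state.
- r.sense(): the state, without advancing time (a new reading comes with each control period).
- imaging.capture(name): name is "scene" or "side" or "wrist"; returns a dict with "frame" (400x640x3 uint8, blue, green, red), "intrinsics" (3x3 intrinsics, pixels), "dist" ([k1, k2, p1, p2, k3] as OpenCV has them; the pictures are not rectified), "eye" and "orientation" of the camera in the world. Camera axes: x right, y down, z forward; pixel columns grow to the right and rows downward; lengths in m; the calibration is good to about 2 mm. A picture is of the moment at which its call begins. There is no depth.
- r.finish_job(): hands the job in; it is judged then, once.
Trained networks look in a picture, given as the dict that the camera call returned (one of the last four; its "shot" number tells which), for a name from the list of things; names that differ only in an ending like _2 or _b are one class to them, and where a whole thing is asked for, a point or a joint stands for the part that bears it (a point fixed in the world has none). Each returns a list of dicts, best first, with "confidence" (0 to 1); they miss things now and then, are a little off and sometimes report something else, mostly with a low value. They report only what shows in the picture. A call takes as long as a camera call. They do not tell look-alikes from the thing itself.
- models.cut_out(picture, target): "region" (400x640 bool, what is visible of it) and "extent" ([left, top, width, height] as shares, 0 to 1, of the picture: columns of its width, rows of its height, round what is visible of it).
- models.place_of(picture, target): "at" ([column, row] as shares, 0 to 1, of the picture: columns of its width, rows of its height: a listed point, or the origin of a listed thing).
The state is a dict: "time_s": time; "joints": joint angles; "joint_velocities": joint speeds; "effort": joint torques, N m; "tcp_pos": TCP position; "ee_rot": TCP orientation; "wrist_force": force on the tool from outside, world axes, zero at the start; "moment": the same for the moment, N m; "gripper_width": opening from 0.0 (shut) to 1.0 (fully open); "gripper_force": force on a finger pad.
Only numpy, scipy, OpenCV 4.12 (cv2) and the standard library are available. Lean on these libraries where they do the work, as an engineer would, in place of code of your own. Each camera call takes 0.05 s, during which the arm holds its last target. There are 200 camera calls.

## Task

Take the white label holder out of its grey stand by its black grip, slide its bottom edge down behind the metal lip in the open bay of the shelf's edge rail, blue card facing out over the lip, and push it fully home against the orange sprung seat without forcing it. Finish while still gripping the holder and keeping the seat pressed all the way down, so that a colleague can fasten it; do not let go. Leave the parts tray, screw jar and screwdriver where they are.

Things in the scene. Friction and masses are not known exactly. Their poses are not given: they have to be found in the camera images.
- label_holder: White plastic label holder, about 80 g: upright plate 80 mm wide (y), 6 thick (x), 66 high; black grip block on top, 40 wide, 14 thick, 62 to 90 mm up. Its -x face bears a card frame (78 wide, standing out 3.5 mm, 34 to 58 mm up) with a blue card. Origin: centre of the bottom edge, z up. Starts upright in the stand's slot, its bottom 6 mm above the table.
- holder_grip (a point): Centre of the holder's black grip block, 76 mm above the holder's bottom edge; axes as the holder's. Pinch it across the 14 mm thickness (holder x); fingertips may pass down beside the plate.
- card (a point): Middle of the blue card's face, 7 mm to -x and 46 mm above the holder's origin.
- stand: Fixed grey stand 60 (x) x 110 (y) x 26 mm high; slot 8 x 88 mm along its y, 20 mm deep, which holds the holder's bottom with 1 mm clearance on each face. Origin: centre of the underside on the table. Holder and stand axes are parallel at the start.
- shelf: Fixed grey bench shelf on black pipe legs: board 156 mm deep (x), 340 wide (y), top at 75 mm; two white bins on it (40 mm high, fronts 70 mm behind the slot). Along its front (-x, robot side) runs an aluminium rail: a lip, a slot, a back strip. Black plastic fills the slot except in the middle bay. Origin: on the table under the board's middle.
- slot_mouth (a point): Middle of the open bay, midway between lip and back strip, level with the lip's top (80 mm above the table); axes as the shelf's. Bay 92 mm long (y), slot 10 mm wide (x): 2 mm clearance each side of the holder. The back strip (+x) is 10 mm higher than the lip; the lip flares out 45 degrees to -x, about 5 mm up. Holder fully home: its origin 25 mm below this point.
- seat (a joint): Orange sprung seat bar at the bottom of the bay, which the holder's bottom edge pushes straight down. 0 = up (bar top 17 mm below the lip's top), 0.008 m = fully down on its solid stop. About 3 N starts it moving, 8 N bottoms it; it springs back when released.
- parts_tray: Loose pink divided tray, 80 x 100 x 35 mm high, on the table; origin: centre of underside. A bystander.
- screw_jar: Loose clear jar with blue cap, 54 mm diameter, 70 mm high, on the table; origin: centre of underside. A bystander.
- driver: Loose screwdriver with a yellow handle, 170 mm long, lying on the table along its x. A bystander.
Not all that is in view belongs to the job. Of the things like the label_holder, leave any that is green or pink; of the rest the smaller one is meant.

How it is judged (in metres and radians):
On the way:
1. the holder is lifted clear of the stand in the gripper (height (world z) of label_holder above 0.04 m and contact force between the fingers and label_holder above 1 N and value of joint seat below 0.002 m), for 0.1 s.
At the end, for the whole second after the job is handed in: Holder in the bay within 4 mm (x) and 9 mm (y) of its middle, upright and square within 0.12 rad, card on the lip side, bottom edge 22 mm or more below the lip's top, seat down 6.5 mm or more, over 4 N on the shelf; fingers grip it (over 2 N) without touching the shelf; still (under 0.02 m/s) (value of joint seat above 0.0065 m and z of label_holder in the frame of slot_mouth below -0.022 m and x of label_holder in the frame of slot_mouth between -0.004 and 0.004 m and y of label_holder in the frame of slot_mouth between -0.009 and 0.009 m and x of card in the frame of slot_mouth below -0.001 m and angle between the z axis of label_holder and the z axis of shelf, either way round below 0.12 rad and angle between the x axis of label_holder and the x axis of shelf, either way round below 0.12 rad and contact force between label_holder and shelf above 4 N and contact force between the fingers and label_holder above 2 N and contact force between the fingers and shelf below 1 N and linear speed of label_holder below 0.02 m/s); the arm keeps its last pose, push and grip.
It fails at once if the pink parts tray is pushed more than 25 mm away or tipped over (distance of parts_tray from where it was at the start of the episode above 0.025 m or angle between parts_tray's own z axis and vertical above 0.5 rad).
It fails at once if the screw jar is pushed more than 25 mm away or tipped over (distance of screw_jar from where it was at the start of the episode above 0.025 m or angle between screw_jar's own z axis and vertical above 0.5 rad).
It fails at once if the screwdriver is pushed more than 25 mm away (distance of driver from where it was at the start of the episode above 0.025 m).
It fails at once if the holder is forced against the shelf with more than 50 N (contact force between label_holder and shelf above 50 N).
It also fails if it takes over 48 s, if anything falls off the work surface, if the arm or the gripper's body presses on something with over 40 N, if the wrist force passes 120 N, or if a joint passes its speed limit or range.

## Working session

There is one attempt and no reset: what is moved stays moved. The work goes in short steps, Python scripts to look and compute and a tool call to move; the robot and the scene stay as the last step left them, time stands still between calls to the robot, and variables do not carry over. Pictures are saved under pics/ and viewed, at most 10 in all, crops included, and the job is handed in when it is done.

Besides the shell and the picture viewer there is one more tool, called after ">>>" by a JSON object that holds its "op" and its "data". apply_moves: Moves the arm, as the interface text tells. Its arguments: {"type":"object","properties":{"moves":{"type":"array"},"hand":{"type":"number"}},"required":["moves"]}

```bash
mkdir -p pics; cat > h.py <<'E'
from station import r, imaging, models
import numpy as np, cv2
def ray(p,uv):
    K=np.array(p["intrinsics"]);d=np.array(p["dist"])
    q=cv2.undistortPoints(np.array([[uv]],float),K,d)[0,0]
    R=np.array(p["orientation"]);v=R@np.array([q[0],q[1],1]);return np.array(p["eye"]),v/np.linalg.norm(v)
def onz(p,uv,z):
    e,v=ray(p,uv);return e+v*(z-e[2])/v[2]
def tri(rs):
    A=0;b=0
    for e,v in rs:
        M=np.eye(3)-np.outer(v,v);A=A+M;b=b+M@e
    x=np.linalg.solve(A,b);return x,[np.linalg.norm((np.eye(3)-np.outer(v,v))@(x-e)) for e,v in rs]
def proj(p,X):
    R=np.array(p["orientation"]);t=-R.T@np.array(p["eye"])
    return cv2.projectPoints(np.array(X,float).reshape(-1,3),cv2.Rodrigues(R.T)[0],t,np.array(p["intrinsics"]),np.array(p["dist"]))[0][:,0]
E
python3 - <<'E'
from h import *
s=r.sense();print(s["time_s"],s["tcp_pos"],np.round(s["ee_rot"],3).tolist(),s["gripper_width"],r.pinch_z)
ims=[]
for n in("scene","side","wrist"):
    p=imaging.capture(n);ims.append(p["frame"]);print(n,p["intrinsics"][0],np.round(p["eye"],3),np.round(p["orientation"],2).tolist())
    for t in("holder_grip","card","label_holder","stand","slot_mouth","shelf","seat","parts_tray","screw_jar","driver"):
        try: print(" ",t,[(np.round(np.array(d["at"])*[640,400],1).tolist(),round(d["confidence"],2)) for d in models.place_of(p,t)])
        except Exception as e: print(t,e)
    cv2.imwrite(f"pics/{n}0.png",p["frame"])
E
```

```text
0.0 [0.15675761 0.60439811 0.22147261] [[0.968, -0.251, -0.0], [-0.251, -0.968, -0.002], [0.0, 0.002, -1.0]] 1.0014818287172926 0.0187
scene [389.61657355   0.         320.11756835] [ 1.039 -0.266  0.699] [[0.39, 0.66, -0.64], [0.92, -0.29, 0.26], [-0.02, -0.69, -0.72]]
  holder_grip [([211.3, 222.9], 0.89), ([277.5, 214.5], 0.89), ([207.7, 177.8], 0.66), ([230.2, 280.2], 0.56)]
  card [([214.0, 189.9], 0.89), ([208.3, 228.7], 0.85), ([278.7, 217.0], 0.8), ([232.0, 283.6], 0.57), ([207.3, 222.0], 0.22)]
  label_holder [([218.0, 243.5], 0.95), ([242.0, 305.7], 0.7), ([216.2, 206.7], 0.61), ([279.0, 236.8], 0.6)]
  stand [([217.3, 246.9], 0.78)]
  slot_mouth [([367.9, 225.1], 0.71)]
  shelf [([388.3, 277.5], 0.78)]
seat it knows: card, driver, holder_grip, label_holder, parts_tray, screw_jar, shelf, slot_mouth, stand
  parts_tray [([336.1, 210.3], 0.61)]
  screw_jar [([410.2, 179.4], 0.69), ([208.1, 229.3], 0.19)]
  driver [([191.7, 300.1], 0.81), ([208.5, 231.0], 0.28)]
side [433.95052031   0.         319.56568856] [-0.079 -0.621  0.6  ] [[0.7, -0.4, 0.6], [-0.72, -0.38, 0.58], [-0.0,
[... 343 characters left out ...]
376.6, 292.2], 0.34)]
  stand [([340.5, 191.3], 0.35)]
  slot_mouth [([319.2, 173.5], 0.91)]
  shelf [([340.6, 188.1], 0.66)]
seat it knows: card, driver, holder_grip, label_holder, parts_tray, screw_jar, shelf, slot_mouth, stand
  parts_tray [([282.5, 225.1], 0.9)]
  screw_jar [([214.0, 192.2], 0.77)]
  driver [([444.7, 282.8], 0.77)]
wrist [298.16010522   0.         319.11925502] [0.233 0.586 0.386] [[-0.25, -0.93, -0.28], [-0.97, 0.24, 0.07], [-0.0, 0.29, -0.96]]
  holder_grip []
  card []
  label_holder []
  stand []
  slot_mouth []
  shelf []
seat it knows: card, driver, holder_grip, label_holder, parts_tray, screw_jar, shelf, slot_mouth, stand
  parts_tray []
  screw_jar []
  driver []
```

View pics/scene0.png

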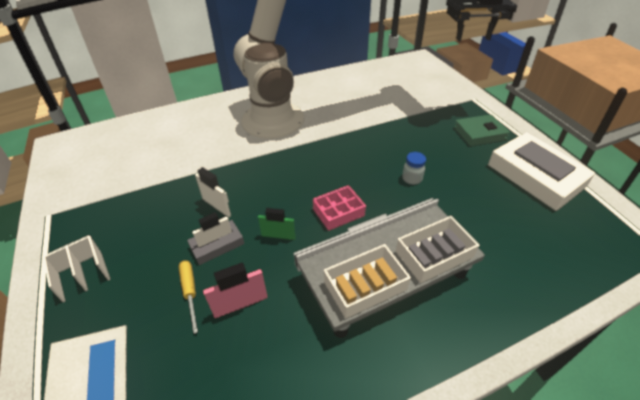

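View pics/side0.png

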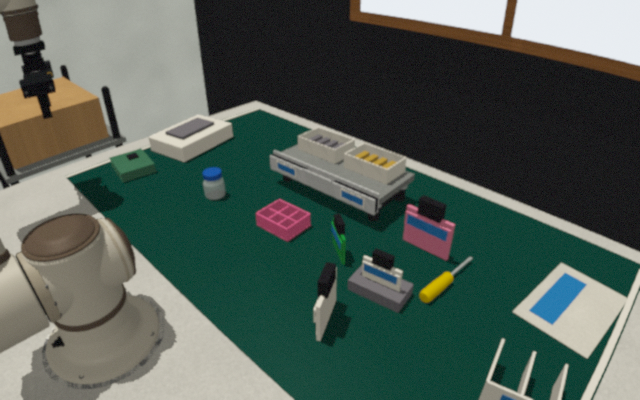

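The scene shows four holder-like things. In side-view pixels they are green (339,238), pink (428,235), a large white one standing free (325,300), and a small white one in the grey stand (382,272), which is scene (212,235). The one in the stand fits: it isn't green or pink, and it is the smaller of the two whites. I'll confirm it in an enlarged crop and measure.

```bash
python3 - <<'E'
from h import *
S=imaging.capture("scene");D=imaging.capture("side")
S2={};
def at(p,t,near):
    ds=models.place_of(p,t);c=[np.array(d["at"])*[640,400] for d in ds]
    return min(c,key=lambda u:np.linalg.norm(u-near)) if c else None
pts={"holder_grip":((211,223),(386,258)),"card":((208,229),(384,275)),"label_holder":((218,243),(380,288)),"slot_mouth":((368,225),(319,173)),"shelf":((388,277),(340,188)),"parts_tray":((336,210),(282,225)),"screw_jar":((410,179),(214,192)),"driver":((192,300),(445,283))}
for t,(a,b) in pts.items():
    u,v=at(S,t,a),at(D,t,b);x,e=tri([ray(S,u),ray(D,v)]);print(t,np.round(x,4),np.round(e,4))
# other white holder for size check
x,e=tri([ray(S,(207.7,177.8)),ray(D,(326.4,282.2))]);print("other white grip",x,e)
x,e=tri([ray(S,(277.5,214.5)),ray(D,(339.1,224.5))]);print("green grip",x,e)
x,e=tri([ray(S,(230,280)),ray(D,(430.5,205.3))]);print("pink grip",x,e)
a=cv2.resize(D["frame"][235:315,340:420],(400,400),interpolation=cv2.INTER_CUBIC)
b=cv2.resize(S["frame"][205:265,180:250],(400,343),interpolation=cv2.INTER_CUBIC)
c=cv2.resize(D["frame"][140:215,260:420],(400,188),interpolation=cv2.INTER_CUBIC)
d=cv2.resize(S["frame"][190:280,285:450],(400,218),interpolation=cv2.INTER_CUBIC)
im=np.zeros((600,800,3),np.uint8);im[:400,:400]=a;im[:343,400:]=b;im[405:593,:400]=c;im[360:578,400:]=d
cv2.imwrite("pics/crop1.png",im)
E
```

```text
holder_grip [ 0.4426 -0.2764  0.0817] [0.0018 0.0018]
card [ 0.4325 -0.2791  0.0464] [0.0026 0.0026]
label_holder [ 0.4401 -0.2805  0.0091] [0.001 0.001]
slot_mouth [0.5819 0.0291 0.0748] [0.0016 0.0016]
shelf [0.6679 0.0279 0.004 ] [0.0043 0.0043]
parts_tray [ 0.4547  0.0183 -0.0008] [0.002 0.002]
screw_jar [ 0.4216  0.2652 -0.0107] [0.0027 0.0027]
driver [ 0.5517 -0.3587  0.0023] [0.0012 0.0012]
other white grip [ 0.3108014  -0.2533105   0.09455795] [np.float64(0.0021593177085891305), np.float64(0.002159317708589245)]
green grip [ 0.47052699 -0.13699759  0.07350786] [np.float64(0.0032938403928463797), np.float64(0.003293840392846343)]
pink grip [ 0.61560873 -0.26839068  0.10857091] [np.float64(0.003756166286638722), np.float64(0.0037561662866386915)]
```

View pics/crop1.png

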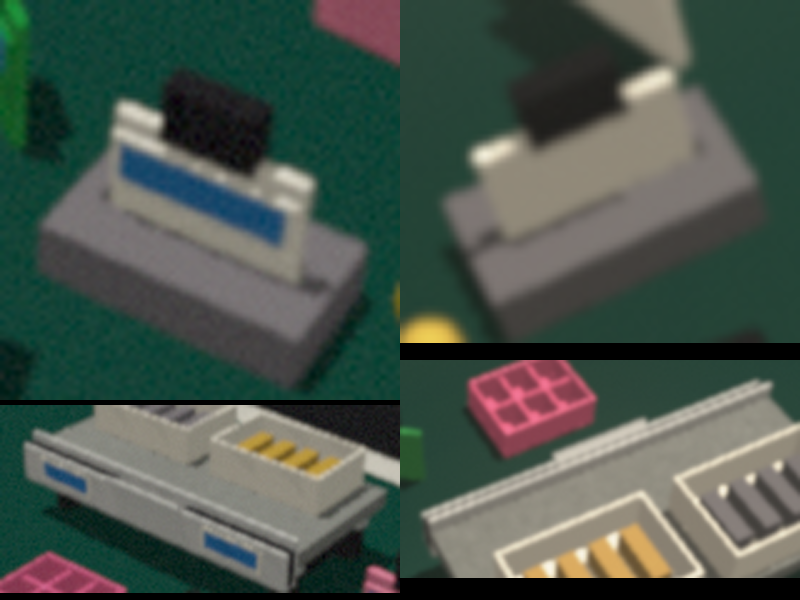

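The crop confirms the target: the white holder in the stand, with its blue card toward the side camera (−x) and its black grip on top. Next I'll get the yaw of the stand and rail from these edges.

```bash
python3 - <<'E'
from h import *
S=imaging.capture("scene");D=imaging.capture("side")
f=lambda x,y,o,s:(o[0]+x/s,o[1]+y/s)
sc=[f(x-400,y,(180,205),5.714) for x,y in((443,203),(500,303),(763,188),(695,92))]
P=[onz(S,u,.026)[:2] for u in sc];print("stand S",np.round(P,4).tolist(),np.mean(P,0))
sd=[f(x,y,(340,235),5) for x,y in((40,228),(298,340),(365,245))]
Q=[onz(D,u,.026)[:2] for u in sd];print("stand D",np.round(Q,4).tolist())
ang=lambda a,b:np.degrees(np.arctan2(*(b-a)))  # yaw of edge off y: atan2(dx,dy)
print("long edges (dx/dy deg)",ang(P[1],P[2]),ang(P[0],P[3]),ang(Q[1],Q[0]))
l=[f(x-400,y-360,(285,190),2.424) for x,y in((428,518),(768,388))]
for z in(.08,.09):
    L=[onz(S,u,z)[:2] for u in l];print("rail S",z,np.round(L,4).tolist(),ang(*L))
l=[f(x,y-405,(260,140),2.5) for x,y in((293,548),(30,437))]
L=[onz(D,u,.08)[:2] for u in l];print("rail D",np.round(L,4).tolist(),ang(*L))
l=[f(x-400,y-360,(285,190),2.424) for x,y in((555,458),(648,422))]
L=[onz(S,u,.085)[:2] for u in l];print("flare S",np.round(L,4).tolist(),ang(*L))
# holder top white lugs
l=[f(x-400,y,(180,205),5.714) for x,y in((495,153),(648,87))]
L=[onz(S,u,.072)[:2] for u in l];print("lugs S",np.round(L,4).tolist(),ang(*L),np.mean(L,0))
l=[f(x,y,(340,235),5) for x,y in((295,180),(138,113))]
L=[onz(D,u,.072)[:2] for u in l];print("lugs D",np.round(L,4).tolist(),ang(*L),np.mean(L,0))
E
```

```text
stand S [[0.4178, -0.3358], [0.4756, -0.3242], [0.4614, -0.2169], [0.401, -0.229]] [ 0.43897367 -0.27649205]
stand D [[0.3955, -0.2329], [0.4158, -0.3392], [0.4738, -0.3286]]
long edges (dx/dy deg) -7.537591819053101 -8.926133390249948 -10.775395494751457
rail S 0.08 [[0.5929, -0.1362], [0.5816, 0.2025]] -1.9230681562439575
rail S 0.09 [[0.6001, -0.1383], [0.589, 0.195]] -1.9230681562439418
rail D [[0.6004, -0.1385], [0.5816, 0.2023]] -3.1637491566411566
flare S [[0.581, -0.0159], [0.5771, 0.0771]] -2.438103694840808
lugs S [[0.444, -0.3086], [0.4348, -0.2476]] -8.579217934012606 [ 0.43940559 -0.27806475]
lugs D [[0.4403, -0.3142], [0.43, -0.2494]] -8.947592940591932 [ 0.43514808 -0.2818007 ]
```

>>> {"op": "apply_moves", "data": {"moves": [[[0,0,0],6.65],[[0,0,0],6.65],[[0,0,0],6.65],[[0,0,0],6.65],[[0,0,0],6.65]], "hand": 0.087}}

```text
time_s: 2.92
tcp_pos: [0.1569, 0.605, 0.2226]
ee_rot: [[0.668, -0.745, -0.0], [-0.745, -0.668, 0.0], [-0.0, -0.0, -1.0]]
wrist_force: [-0.4, 0.1, 0.0]
gripper_width: 1.0
gripper_force: 0.0
```

>>> {"op": "apply_moves", "data": {"moves": [[[0,0,0],6.65],[[0,0,0],6.65],[[0,0,0],6.65],[[0,0,0],6.65],[[0,0,0],6.65]]}}

```text
time_s: 3.33
tcp_pos: [0.1569, 0.605, 0.2226]
ee_rot: [[0.15, -0.989, 0.0], [-0.989, -0.15, 0.0], [-0.0, -0.0, -1.0]]
wrist_force: [-1.1, -0.1, -0.8]
gripper_width: 1.0
gripper_force: 0.0
```

>>> {"op": "apply_moves", "data": {"moves": [[[0.033,-0.0245,0],0],[[0.033,-0.0245,0],0],[[0.033,-0.0245,0],0],[[0.033,-0.0245,0],0],[[0.033,-0.0245,0],0]]}}

```text
time_s: 3.75
tcp_pos: [0.3046, 0.4596, 0.2228]
ee_rot: [[0.156, -0.988, 0.0], [-0.988, -0.156, 0.0], [-0.0, -0.0, -1.0]]
wrist_force: [0.6, 0.7, -0.4]
gripper_width: 0.996
gripper_force: 0.0
```

>>> {"op": "apply_moves", "data": {"moves": [[[0.033,-0.0245,0],0],[[0.033,-0.0245,0],0],[[0.033,-0.0245,0],0],[[0.033,-0.0245,0],0],[[0.033,-0.0245,0],0]]}}

```text
time_s: 4.17
tcp_pos: [0.4514, 0.3156, 0.223]
ee_rot: [[0.156, -0.988, 0.001], [-0.988, -0.156, 0.001], [-0.0, -0.001, -1.0]]
wrist_force: [1.2, 1.3, 0.2]
gripper_width: 0.998
gripper_force: 0.0
```

>>> {"op": "apply_moves", "data": {"moves": [[[0.039,0.0065,0],0],[[0.039,0.0065,0],0],[[0.039,0.0065,0],0],[[0.039,0.0065,0],0],[[0.039,0.0065,0],0]]}}

```text
time_s: 4.58
tcp_pos: [0.4482, 0.1176, 0.2228]
ee_rot: [[0.156, -0.988, 0.001], [-0.988, -0.156, 0.0], [-0.0, -0.001, -1.0]]
wrist_force: [0.3, 0.1, -0.1]
gripper_width: 1.003
gripper_force: 0.0
```

>>> {"op": "apply_moves", "data": {"moves": [[[0.039,0.0065,0],0],[[0.039,0.0065,0],0],[[0.039,0.0065,0],0],[[0.039,0.0065,0],0],[[0.039,0.0065,0],0]]}}

```text
time_s: 5.0
tcp_pos: [0.4464, -0.0801, 0.2231]
ee_rot: [[0.156, -0.988, 0.001], [-0.988, -0.156, 0.0], [0.0, -0.001, -1.0]]
wrist_force: [0.8, -1.0, 0.9]
gripper_width: 0.997
gripper_force: 0.0
```

>>> {"op": "apply_moves", "data": {"moves": [[[0.039,0.0065,0],0],[[0.039,0.0065,0],0],[[0.039,0.0065,0],0],[[0.02,0.003,0],0],[[0,0,0],0]]}}

```text
time_s: 5.42
tcp_pos: [0.4457, -0.2204, 0.2224]
ee_rot: [[0.151, -0.989, -0.0], [-0.989, -0.151, -0.001], [0.001, 0.0, -1.0]]
wrist_force: [0.4, 0.2, -0.4]
gripper_width: 1.002
gripper_force: 0.0
```

```bash
python3 - <<'E'
from h import *
p=imaging.capture("wrist");s=r.sense();print(s["time_s"],s["tcp_pos"],np.round(s["ee_rot"],3).tolist(),np.round(s["joints"],1))
for t,z in(("holder_grip",.082),("label_holder",.006),("card",.052),("stand",0)):
    for d in models.place_of(p,t):
        u=np.array(d["at"])*[640,400];print(t,np.round(u,1),round(d["confidence"],2),np.round(onz(p,u,z),4))
X=np.array([.44,-.278]);c,sn=np.cos(np.radians(9)),np.sin(np.radians(9));R=np.array([[c,-sn],[sn,c]])
f=p["frame"].copy()
for q,z in(([[-7,-20],[7,-20],[7,20],[-7,20]],.096),([[-30,-55],[30,-55],[30,55],[-30,55]],.026)):
    U=proj(p,[np.r_[X+R@np.array(a)/1000,z] for a in q]);cv2.polylines(f,[np.int32(U*8)],True,(0,0,255),1,shift=3);print(np.round(U).tolist())
cv2.imwrite("pics/w1.png",f)
E
```

```text
5.4667 [ 0.44557758 -0.21881044  0.22230721] [[0.152, -0.988, -0.0], [-0.988, -0.152, 0.0], [-0.0, 0.0, -1.0]] [ -7.4   9.5 -17.1   0.  -63.4  16.1]
holder_grip [458.2 190.1] 0.92 [ 0.3032 -0.2484  0.082 ]
holder_grip [337.5 145.1] 0.75 [ 0.4361 -0.2751  0.082 ]
holder_grip [290.6 261. ] 0.68 [ 0.4668 -0.141   0.082 ]
holder_grip [149.9 123.8] 0.6 [ 0.6223 -0.268   0.082 ]
label_holder [196.1 122.6] 0.89 [ 0.6069 -0.2705  0.006 ]
label_holder [339.3 139.4] 0.87 [ 0.4295 -0.2767  0.006 ]
label_holder [295.3 236.6] 0.8 [ 0.4672 -0.1394  0.006 ]
label_holder [426.3 170.4] 0.58 [ 0.3125 -0.2551  0.006 ]
card [446.  188.7] 0.93 [ 0.3023 -0.2431  0.052 ]
card [295.4 251.7] 0.82 [ 0.4634 -0.1389  0.052 ]
card [179.7 128.2] 0.7 [ 0.6063 -0.2652  0.052 ]
stand [334.8 139. ] 0.58 [ 0.4348 -0.276   0.    ]
stand [338.6 137.7] 0.34 [ 0.4302 -0.2783  0.    ]
[[342.0, 121.0], [327.0, 121.0], [327.0, 164.0], [342.0, 164.0]]
[[359.0, 88.0], [305.0, 88.0], [307.0, 184.0], [356.0, 184.0]]
```

View pics/w1.png

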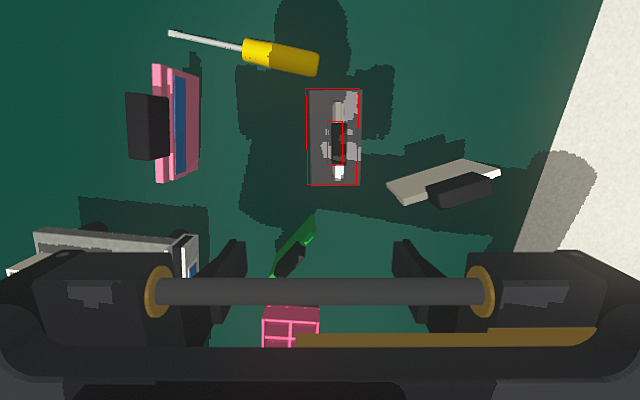

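The wrist view shows the stand overlay fitting well. The black grip is at (338,143), about 3 px right of the predicted box, so I'll take x≈0.437. The neighbouring white look-alike's corner at (387,190) is about 5 cm away, so I'll narrow the opening before going down.

>>> {"op": "apply_moves", "data": {"moves": [[[0.029,0.009,0],0.2],[[0.028,0.009,0],0],[[0,0,0.03],0],[[0,0,0.03],0],[[0,0,0],0]], "hand": 0.05}}

```text
time_s: 6.08
tcp_pos: [0.4333, -0.2738, 0.1574]
ee_rot: [[0.152, -0.988, -0.01], [-0.988, -0.152, 0.005], [-0.007, 0.009, -1.0]]
wrist_force: [-1.4, 0.8, -0.7]
gripper_width: 0.703
gripper_force: 0.0
```

```bash
python3 - <<'E'
from h import *
p=imaging.capture("wrist");s=r.sense();print(s["time_s"],s["tcp_pos"],np.round(s["ee_rot"],3).tolist(),s["gripper_width"])
cv2.imwrite("pics/w2.png",p["frame"])
for a in([.437,-.278,.096],[.437,-.278,.082]): print(proj(p,a))
for d in models.place_of(p,"holder_grip"):
    u=np.array(d["at"])*[640,400];print(np.round(u,1),round(d["confidence"],2),np.round(onz(p,u,.082),4))
E
```

```text
6.1333 [ 0.43513123 -0.27467537  0.16035208] [[0.154, -0.988, -0.007], [-0.988, -0.154, 0.002], [-0.003, 0.006, -1.0]] 0.6606902168864766
[[315.38645341 214.53494203]]
[[315.44135278 209.2565559 ]]
[ 81.9 198.9] 0.91 [ 0.6299 -0.2582  0.082 ]
[263.  335.6] 0.76 [ 0.4683 -0.1443  0.082 ]
[313.6 211.2] 0.6 [ 0.4383 -0.2761  0.082 ]
```

View pics/w2.png

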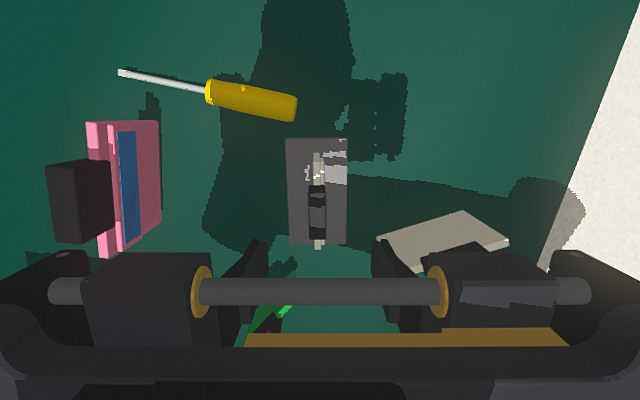

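The grip is at (317,212), matching the prediction at x≈0.437. Going down.

>>> {"op": "apply_moves", "data": {"moves": [[[0,0,0.025],0],[[0,0,0.025],0],[[0,0,0.025],0],[[0,0,0.015],0],[[0,0,0.01],0]]}}

```text
time_s: 6.6
tcp_pos: [0.4382, -0.2758, 0.063]
ee_rot: [[0.154, -0.988, 0.001], [-0.988, -0.154, -0.001], [0.001, -0.001, -1.0]]
wrist_force: [-0.2, -0.0, 0.6]
gripper_width: 0.577
gripper_force: 0.0
```

>>> {"op": "apply_moves", "data": {"moves": [[[0,0,0],0],[[0,0,0],0],[[0,0,0],0]]}}

```text
time_s: 6.85
tcp_pos: [0.4386, -0.2764, 0.0644]
ee_rot: [[0.153, -0.988, 0.004], [-0.988, -0.153, -0.001], [0.002, -0.003, -1.0]]
wrist_force: [0.4, -0.9, 0.7]
gripper_width: 0.577
gripper_force: 0.0
```

>>> {"op": "apply_moves", "data": {"moves": [[[0,0,0],0],[[0,0,0],0],[[0,0,0],0],[[0,0,0],0],[[0,0,0],0]], "hand": 0.0}}

```text
time_s: 7.27
tcp_pos: [0.437, -0.2762, 0.0628]
ee_rot: [[0.152, -0.988, 0.0], [-0.988, -0.152, -0.0], [0.0, -0.0, -1.0]]
wrist_force: [-0.2, -0.1, -0.5]
gripper_width: 0.284
gripper_force: 0.0
```

>>> {"op": "apply_moves", "data": {"moves": [[[0,0,0],0],[[0,0,0],0],[[0,0,0],0],[[0,0,0],0],[[0,0,0],0]]}}

```text
time_s: 7.68
tcp_pos: [0.4367, -0.2762, 0.0626]
ee_rot: [[0.152, -0.988, -0.0], [-0.988, -0.152, -0.0], [-0.0, 0.0, -1.0]]
wrist_force: [-1.6, -0.4, 1.4]
gripper_width: 0.162
gripper_force: 30.0
```

>>> {"op": "apply_moves", "data": {"moves": [[[0,0,-0.02],0],[[0,0,-0.03],0],[[0,0,-0.035],0],[[0,0,-0.035],0],[[0,0,-0.02],0]]}}

```text
time_s: 8.1
tcp_pos: [0.4384, -0.2768, 0.2065]
ee_rot: [[0.153, -0.988, 0.006], [-0.988, -0.153, -0.002], [0.003, -0.005, -1.0]]
wrist_force: [0.1, -0.3, -0.4]
gripper_width: 0.158
gripper_force: 30.0
```

>>> {"op": "apply_moves", "data": {"moves": [[[0,0,0],3.2],[[0,0,0],3.2],[[0,0,0],0],[[0,0,0],0]]}}

```text
time_s: 8.43
tcp_pos: [0.4367, -0.276, 0.2022]
ee_rot: [[0.042, -0.999, -0.0], [-0.999, -0.042, 0.0], [-0.0, 0.0, -1.0]]
wrist_force: [-0.8, 0.4, -0.5]
gripper_width: 0.155
gripper_force: 30.0
```

>>> {"op": "apply_moves", "data": {"moves": [[[-0.02,-0.0141,0],0],[[-0.036,-0.0141,0],0],[[-0.036,-0.0141,0],0],[[-0.036,-0.0141,0],0],[[-0.036,-0.0141,0],0]]}}

```text
time_s: 8.85
tcp_pos: [0.5007, -0.1078, 0.2021]
ee_rot: [[0.042, -0.999, -0.001], [-0.999, -0.042, -0.0], [-0.0, 0.001, -1.0]]
wrist_force: [1.3, 0.3, -0.2]
gripper_width: 0.16
gripper_force: 30.0
```

>>> {"op": "apply_moves", "data": {"moves": [[[-0.036,-0.0141,0],0],[[-0.036,-0.0141,0],0],[[-0.036,-0.0141,0],0],[[-0.036,-0.0141,0],0],[[-0.036,-0.0141,0],0]]}}

```text
time_s: 9.27
tcp_pos: [0.5637, 0.0754, 0.202]
ee_rot: [[0.043, -0.999, -0.001], [-0.999, -0.043, -0.0], [0.0, 0.001, -1.0]]
wrist_force: [0.5, -1.2, 0.0]
gripper_width: 0.158
gripper_force: 30.0
```

>>> {"op": "apply_moves", "data": {"moves": [[[-0.036,-0.0141,0],0],[[-0.015,0,0],0],[[0,0,0],0],[[0,0,0],0],[[0,0,0],0]]}}

```text
time_s: 9.68
tcp_pos: [0.575, 0.124, 0.2021]
ee_rot: [[0.041, -0.999, -0.001], [-0.999, -0.041, -0.001], [0.001, 0.001, -1.0]]
wrist_force: [-0.6, -0.3, -0.6]
gripper_width: 0.157
gripper_force: 30.0
```

```bash
python3 - <<'E'
from h import *
p=imaging.capture("wrist");s=r.sense();print(s["time_s"],s["tcp_pos"],np.round(s["ee_rot"],3).tolist())
for d in models.place_of(p,"slot_mouth"):
    u=np.array(d["at"])*[640,400];print(np.round(u,1),round(d["confidence"],2),np.round(onz(p,u,.08),4))
np.save("w3.npy",p,allow_pickle=True)
u=proj(p,[.583,.029,.08])[0];print(u)
x0,y0=int(min(max(u[0]-90,0),460)),int(min(max(u[1]-75,0),265))
print(x0,y0);cv2.imwrite("pics/w3.png",cv2.resize(p["frame"][y0:y0+135,x0:x0+180],(800,600),interpolation=cv2.INTER_CUBIC))
E
```

```text
9.7333 [0.5751632  0.1237057  0.20232384] [[0.04, -0.999, -0.001], [-0.999, -0.04, -0.0], [0.0, 0.001, -1.0]]
[314.2 101.4] 0.94 [0.5837 0.0313 0.08  ]
[315.05838193  98.6900759 ]
225 23
```

View pics/w3.png

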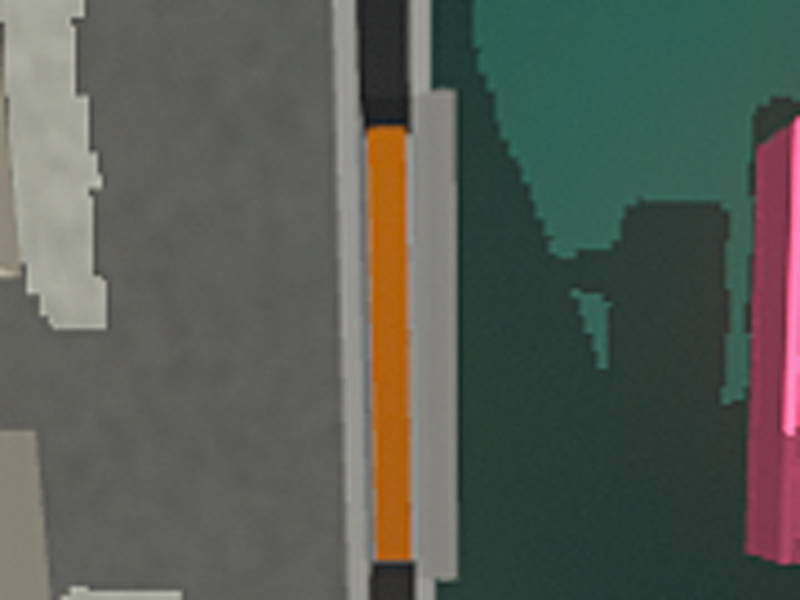

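The crop shows the open bay clearly: the orange seat runs between crop rows 127 and 561, the flared lip is to its right, and the back strip is to its left.

```bash
python3 - <<'E'
from h import *
p=np.load("w3.npy",allow_pickle=True).item()
g=lambda c,z:onz(p,(225+(c[0]+.5)/4.444-.5,23+(c[1]+.5)/4.444-.5),z)
for n,z,cs in(("seat",.063,[(368,127),(408,127),(375,561),(413,561)]),("lip in",.08,[(409,40),(412,128),(415,560)]),("lip out",.08,[(432,40),(436,590)]),("flare",.085,[(457,90),(458,578)]),("back in",.09,[(358,20),(371,590)]),("back out",.09,[(333,20),(347,590)]),("mouth row ends @.08",.08,[(385,127),(393,561)])):
    P=[g(c,z)[:2] for c in cs];print(n,np.round(P,4).tolist(),"yaw",round(np.degrees(np.arctan2(P[0][0]-P[-1][0],P[-1][1]-P[0][1])),2),np.round(np.mean(P,0),4))
E
```

```text
seat [[0.5917, -0.0129], [0.5835, -0.0133], [0.5876, 0.0755], [0.5791, 0.0752]] yaw 8.19 [0.5855 0.0311]
lip in [[0.5836, -0.0251], [0.5824, -0.0098], [0.5786, 0.0733]] yaw 2.89 [0.5816 0.0128]
lip out [[0.5792, -0.0253], [0.5739, 0.0795]] yaw 2.89 [0.5765 0.0271]
flare [[0.5741, -0.0157], [0.5695, 0.0762]] yaw 2.86 [0.5718 0.0303]
back in [[0.593, -0.0255], [0.5875, 0.0788]] yaw 3.01 [0.5902 0.0267]
back out [[0.5976, -0.0254], [0.5924, 0.079]] yaw 2.83 [0.595  0.0268]
mouth row ends @.08 [[0.5877, -0.0097], [0.5833, 0.0737]] yaw 3.03 [0.5855 0.032 ]
```

>>> {"op": "apply_moves", "data": {"moves": [[[0.031,-0.002,0],-0.5],[[0.031,-0.002,0],0],[[0.03,-0.002,0],0],[[0,0,0.02],0],[[0,0,0.02],0]]}}

```text
time_s: 10.2
tcp_pos: [0.5867, 0.0304, 0.1639]
ee_rot: [[0.046, -0.999, 0.004], [-0.999, -0.046, 0.001], [-0.001, -0.004, -1.0]]
wrist_force: [0.4, 0.2, -0.7]
gripper_width: 0.159
gripper_force: 30.0
```

>>> {"op": "apply_moves", "data": {"moves": [[[0,0,0],0],[[0,0,0],0],[[0,0,0],0],[[0,0,0],0],[[0,0,0],0]]}}

```text
time_s: 10.62
tcp_pos: [0.5866, 0.0336, 0.164]
ee_rot: [[0.05, -0.999, 0.003], [-0.999, -0.05, 0.001], [-0.0, -0.003, -1.0]]
wrist_force: [0.4, 0.9, -0.2]
gripper_width: 0.157
gripper_force: 30.0
```

```bash
python3 - <<'E'
from h import *
s=r.sense();print(s["time_s"],s["tcp_pos"],np.round(s["ee_rot"],4).tolist(),np.round(s["wrist_force"],1))
W=imaging.capture("wrist");D=imaging.capture("side");S=imaging.capture("scene")
t=s["tcp_pos"];y=np.radians(2.9);R=np.array([[np.cos(y),-np.sin(y)],[np.sin(y),np.cos(y)]])
def pts(q,z): return [np.r_[t[:2]+R@np.array(a)/1000,t[2]-.0566+z/1000] for a in q]
im=np.zeros((600,800,3),np.uint8)
def crop(p,c,w,h,x,y0,W_,H_):
    a=int(c[0]-w/2);b=int(max(c[1]-h/2,0));f=cv2.resize(p["frame"][b:b+h,a:a+w],(W_,H_),interpolation=cv2.INTER_CUBIC);k=W_/w
    for q in(pts([[-3,-40],[-3,40]],0)+pts([[-3,40],[-3,-40]],66),):
        U=(proj(p,q)-[a,b]+.5)*k;cv2.polylines(f,[np.int32(U)],True,(0,0,255),1)
    im[y0:y0+H_,x:x+W_]=f
crop(D,proj(D,[.585,.031,.11])[0],80,60,0,0,400,300)
crop(S,proj(S,[.585,.031,.11])[0],80,60,400,0,400,300)
crop(W,(320,150),220,165,0,300,400,300)
cv2.imwrite("pics/h1.png",im)
for n,pp in(("D",D),("S",S),("W",W)):
    for k in("holder_grip","label_holder","card"):
        ds=[np.array(d["at"])*[640,400] for d in models.place_of(pp,k)]
        loc={"holder_grip":[0,0,76],"label_holder":[0,0,0],"card":[-7,0,46]}[k]
        e=proj(pp,pts([loc[:2]],loc[2]))[0]
        if ds: print(n,k,"expected",np.round(e,1),"seen",np.round(min(ds,key=lambda u:np.linalg.norm(u-e)),1))
E
```

```text
10.6167 [0.58664685 0.03363153 0.16395747] [[0.0504, -0.9987, 0.0025], [-0.9987, -0.0504, 0.0006], [-0.0004, -0.0026, -1.0]] [ 0.4  0.9 -0.2]
D holder_grip expected [318.  134.6] seen [323.6 133. ]
D label_holder expected [318.2 163.5] seen [319.4 161.5]
D card expected [316.1 147.2] seen [319.1 150.8]
S holder_grip expected [375.6 191. ] seen [375.8 190.8]
S label_holder expected [372.3 217.7] seen [373.1 221.1]
S card expected [372.4 199.7] seen [370.8 199.5]
W holder_grip expected [320. 270.] seen [318.1 270.9]
W label_holder expected [320.1 222.6] seen [322.7 221. ]
W card expected [331.1 247. ] seen [481.9  12.3]
```

View pics/h1.png

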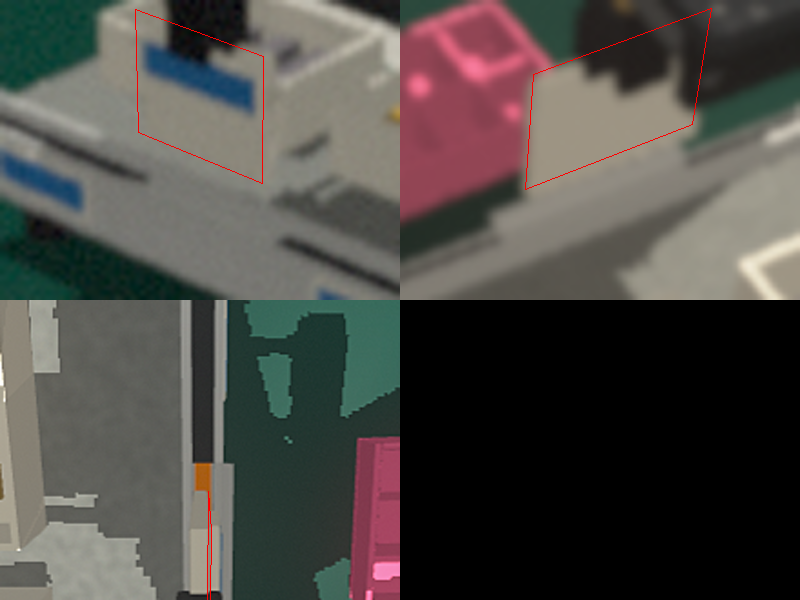

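The holder outline matches the prediction. In the wrist panel its −x face sits on the red line and it hangs over the slot with the orange seat visible beyond. I'll let it settle and re-read before going down.

>>> {"op": "apply_moves", "data": {"moves": [[[0,0,0],0],[[0,0,0],0],[[0,0,0],0],[[0,0,0],0],[[0,0,0],0]]}}

```text
time_s: 11.63
tcp_pos: [0.5859, 0.0333, 0.1625]
ee_rot: [[0.05, -0.999, -0.0], [-0.999, -0.05, -0.0], [0.0, 0.0, -1.0]]
wrist_force: [0.5, -0.1, -1.8]
gripper_width: 0.158
gripper_force: 30.0
```

```bash
python3 - <<'E'
from h import *
for i in range(3):
    W=imaging.capture("wrist");s=r.sense();print(s["time_s"],np.round(s["tcp_pos"],4),np.round(s["ee_rot"],4)[:,2],np.round(s["wrist_force"],1))
f=W["frame"][235:330,270:400]
cv2.imwrite("pics/w4.png",cv2.resize(f,(780,570),interpolation=cv2.INTER_NEAREST))
E
```

```text
11.6833 [0.5859 0.0333 0.1626] [-0.  0. -1.] [-0.1  0.9 -0.8]
11.7333 [0.5859 0.0333 0.1625] [-0. -0. -1.] [ 0.3  0.2 -0.8]
11.7833 [0.5859 0.0333 0.1626] [-0.  0. -1.] [ 0.   0.1 -0.7]
```

View pics/w4.png

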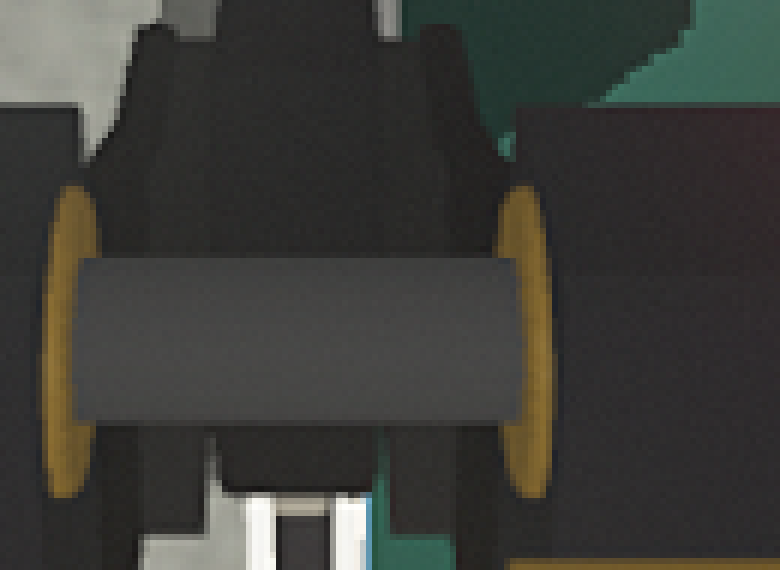

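>>> {"op": "apply_moves", "data": {"moves": [[[0.0015,0.001,0.005],0],[[0,0,0.007],0],[[0,0,0.007],0],[[0,0,0.004],0],[[0,0,0],0]]}}

```text
time_s: 12.2
tcp_pos: [0.584, 0.0315, 0.1378]
ee_rot: [[0.05, -0.999, -0.003], [-0.999, -0.05, -0.001], [0.001, 0.003, -1.0]]
wrist_force: [0.3, -0.7, -0.4]
gripper_width: 0.159
gripper_force: 30.0
```

>>> {"op": "apply_moves", "data": {"moves": [[[0,0,0.002],0],[[0,0,0.002],0],[[0,0,0],0],[[0,0,0],0],[[0,0,0],0]]}}

```text
time_s: 12.62
tcp_pos: [0.5852, 0.0318, 0.1358]
ee_rot: [[0.05, -0.999, 0.0], [-0.999, -0.05, 0.0], [-0.0, -0.0, -1.0]]
wrist_force: [0.2, -0.5, -0.5]
gripper_width: 0.159
gripper_force: 30.0
```

>>> {"op": "apply_moves", "data": {"moves": [[[0,0,0.002],0],[[0,0,0.002],0],[[0,0,0.002],0],[[0,0,0],0],[[0,0,0],0]]}}

```text
time_s: 13.03
tcp_pos: [0.5849, 0.0317, 0.1293]
ee_rot: [[0.05, -0.999, -0.0], [-0.999, -0.05, -0.0], [0.0, 0.0, -1.0]]
wrist_force: [-0.6, 0.1, -1.4]
gripper_width: 0.159
gripper_force: 30.0
```

>>> {"op": "apply_moves", "data": {"moves": [[[0,0,0.002],0],[[0,0,0.002],0],[[0,0,0.002],0],[[0,0,0.001],0],[[0,0,0],0]]}}

```text
time_s: 13.45
tcp_pos: [0.5848, 0.0317, 0.1221]
ee_rot: [[0.05, -0.999, -0.001], [-0.999, -0.05, -0.0], [0.0, 0.001, -1.0]]
wrist_force: [-0.2, 0.0, -0.4]
gripper_width: 0.161
gripper_force: 30.0
```

>>> {"op": "apply_moves", "data": {"moves": [[[0,0,0.001],0],[[0,0,0.001],0],[[0,0,0.001],0],[[0,0,0.001],0],[[0,0,0],0]]}}

```text
time_s: 13.87
tcp_pos: [0.5852, 0.0318, 0.1189]
ee_rot: [[0.05, -0.999, 0.0], [-0.999, -0.05, -0.0], [0.0, -0.0, -1.0]]
wrist_force: [-0.3, -0.2, 2.9]
gripper_width: 0.158
gripper_force: 30.0
```

>>> {"op": "apply_moves", "data": {"moves": [[[0,0,0.001],0],[[0,0,0.001],0],[[0,0,0.001],0],[[0,0,0],0],[[0,0,0],0]]}}

```text
time_s: 14.28
tcp_pos: [0.5852, 0.0318, 0.1159]
ee_rot: [[0.05, -0.999, 0.001], [-0.999, -0.05, -0.0], [0.0, -0.001, -1.0]]
wrist_force: [-1.8, 0.4, 5.7]
gripper_width: 0.157
gripper_force: 30.0
```

>>> {"op": "apply_moves", "data": {"moves": [[[0,0,0.001],0],[[0,0,0.001],0],[[0,0,0.001],0],[[0,0,0],0],[[0,0,0],0]]}}

```text
time_s: 14.7
tcp_pos: [0.5853, 0.0318, 0.113]
ee_rot: [[0.05, -0.999, 0.001], [-0.999, -0.05, -0.0], [0.0, -0.001, -1.0]]
wrist_force: [-1.7, 0.5, 7.1]
gripper_width: 0.159
gripper_force: 30.0
```

>>> {"op": "apply_moves", "data": {"moves": [[[0,0,0.0005],0],[[0,0,0.0005],0],[[0,0,0],0],[[0,0,0],0]]}}

```text
time_s: 15.03
tcp_pos: [0.5853, 0.0317, 0.1122]
ee_rot: [[0.05, -0.999, 0.001], [-0.999, -0.05, -0.0], [0.0, -0.001, -1.0]]
wrist_force: [-2.1, 0.6, 7.3]
gripper_width: 0.152
gripper_force: 30.0
```

>>> {"op": "apply_moves", "data": {"moves": [[[0,0,0.0005],0],[[0,0,0.0005],0],[[0,0,0],0],[[0,0,0],0]]}}

```text
time_s: 15.37
tcp_pos: [0.5854, 0.0318, 0.1116]
ee_rot: [[0.05, -0.999, 0.001], [-0.999, -0.05, -0.0], [0.0, -0.001, -1.0]]
wrist_force: [-2.8, 0.6, 8.6]
gripper_width: 0.16
gripper_force: 30.0
```

>>> {"op": "apply_moves", "data": {"moves": [[[0,0,0.0005],0],[[0,0,0.0005],0],[[0,0,0],0],[[0,0,0],0]]}}

```text
time_s: 15.7
tcp_pos: [0.5855, 0.0317, 0.1115]
ee_rot: [[0.051, -0.999, 0.002], [-0.999, -0.051, -0.0], [0.0, -0.002, -1.0]]
wrist_force: [-4.1, 1.0, 13.0]
gripper_width: 0.16
gripper_force: 30.0
```

>>> {"op": "apply_moves", "data": {"moves": [[[0,0,0.0005],0],[[0,0,0],0],[[0,0,0],0],[[0,0,0],0]]}}

```text
time_s: 16.03
tcp_pos: [0.5856, 0.0318, 0.1115]
ee_rot: [[0.051, -0.999, 0.002], [-0.999, -0.051, -0.0], [0.0, -0.002, -1.0]]
wrist_force: [-4.6, 1.4, 14.6]
gripper_width: 0.158
gripper_force: 30.0
```

Solid stop reached: z stays at 0.1115 while the force rises to 14.6 N. One last look, then hand in.

```bash
python3 - <<'E'
from h import *
D=imaging.capture("side");S=imaging.capture("scene")
f=np.hstack([cv2.resize(p["frame"][int(c[1])-45:int(c[1])+45,int(c[0])-60:int(c[0])+60],(400,300),interpolation=cv2.INTER_CUBIC) for p,c in((D,proj(D,[.585,.031,.1])[0]),(S,proj(S,[.585,.031,.1])[0]))])
cv2.imwrite("pics/end.png",f)
E
```

```text
(no output)
```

View pics/end.png

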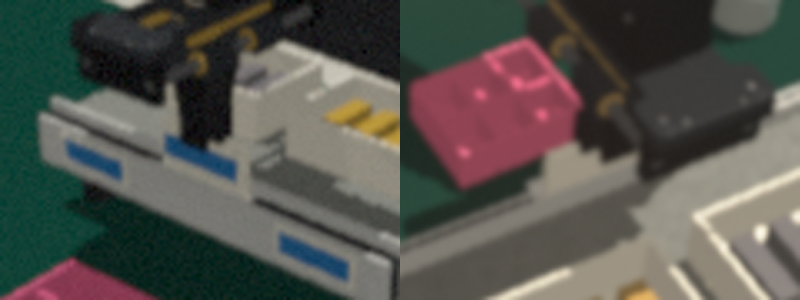

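The side view shows the holder seated behind the lip with its blue card facing out at (200,158). The gripper still holds it, and the fingers are clear of the rail.

```bash
python3 -c "
from station import r
print(r.finish_job())"
```

```text
the job is handed in; nothing more can be done
None
```

The label holder is in the bay, card facing out, with the seat pressed to its solid stop at about 15 N and the grip still closed; I handed the job in at about 16 s but got no verdict back.

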